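# Switch on and tare the moisture analyser

### The job

Get the moisture analyser on the bench ready with its empty dish in place; it is all done by pressing with closed fingertips and nothing needs gripping. Press the raised end of its rocker switch so that it snaps over to on, then ease the open hood down until it is fully shut, without slamming it, and only then press the tare key (the wide rectangular key in the middle) fully down and let it come up again. Leave the round start key alone, and do not lift or shift the dish in the chamber or the tins and the spare dish beside the instrument.

Things in the scene. Friction and masses are not known exactly. Their poses are not given: they have to be found in the camera images.
- analyser: halogen moisture analyser, fixed: white housing 320 mm deep (own x), 210 wide (y), grey hood. Origin: centre of underside, on the bench; +x to its back, +y to the operator's left. Front panel slopes 15 deg, rising from 46 mm high at x=-155 mm to 71 at x=-62; near its front edge, in a row: rocker at left (y=+74), wide tare key (y=+6), round start key (y=-62). Chamber behind, centre x=+30
- rocker_far_end (a point): place to press: on top of the black rocker, middle of its far end (away from the operator), 12 mm from its pivot. Rocker 36 mm long (along analyser x), 21 wide; bezel 1.5 mm over the panel. Off: far end stands up (this point about 10 mm over the panel), near end sunk. About 4 N down here tips it through some 5 mm; it snaps over and stays
- rocker (a joint): rocker switch, rad: 0 = off (far end up), 0.44 = on (far end pressed in); it snaps over by itself past the middle, 0.22
- hood_lip (a point): centre of the upper face of the grip lip at the hood's front edge, moves with the hood: 192 mm in front of the hinge axis and 12 mm below it when shut (then analyser x = -72 mm, 98 mm high). The lip is a tab 110 mm wide (analyser y), 9 mm thick, reaching 11 mm in front of this point and 14 mm behind it, where the hood's sloped face rises
- hood_hinge (a point): middle of the hood's hinge axis, which runs along the analyser's y at the back: analyser x = +120 mm, height 110 mm
- hood (a joint): opening angle of the dark grey hood (200 mm wide, 176 deep without lip, 46 high), rad: 0 = fully shut, 0.75 to 1.1 at the start, stop at 1.15; opening lifts the front edge. Stiff hinge: it stays where it is left; pushing the lip square to its face takes 1 to 3 N
- tare_key_top (a point): centre of the top of the tare key: white, rectangular, 36 mm wide (along the analyser's y) and 18 mm front to back, its top parallel to the panel and 6 mm above it
- tare_key (a joint): travel of the tare key into the panel, m: 0 = up, 0.004 = fully down; sprung, starts to move at 1.2 N and is fully down at 4 N
- start_key_top (a point): centre of the top of the start key: white, round, 22 mm across, its top 6 mm above the panel. Not to be pressed
- start_key (a joint): travel of the start key, m: 0 = up, 0.004 = fully down; same spring as the tare key
- pan_dish: empty round aluminium dish, 96 mm across, 8 mm high, loose on the pan support in the weighing chamber, its rim about 86 mm above the bench; origin at the centre of its underside
- spare_dish: the same kind of dish, spare, loose on the bench to the right of the analyser's front; origin at the centre of its underside
- tin_a: aluminium moisture tin with its lid on, 67 mm across and 44 mm high, loose on the bench to the right of the analyser; origin at the centre of its underside
- tin_b: second moisture tin, like tin_a
There are look-alikes about, which are no part of the job. Several things have the shape of the pan_dish; the one meant has the colours described above.

How it is judged:
On the way, in this order (a step that is already met when the one before it is completed fails the run):
1. the rocker switch has been pressed over to on (value of joint rocker above 0.38 rad), for 0.1 s.
2. with the switch on, the hood is fully shut (value of joint rocker above 0.38 rad and value of joint hood below 0.03 rad), for 0.1 s.
3. with the hood shut, the tare key is pressed down (all of step 2 and value of joint tare_key above 0.003 m), for 0.05 s.
At the end, for the whole second after the job is handed in: The rocker is on (above 0.38 rad), the hood is fully shut (within 0.03 rad), both keys are up again (within 0.8 mm), and the dish rests on its support within 8 mm of where it stood (all of step 2 and value of joint each of tare_key, start_key below 0.0008 m and distance of pan_dish from where it was at the start of the episode below 0.008 m and linear speed of pan_dish below 0.02 m/s); the robot touches nothing.
It fails at once if the start key is pressed (value of joint start_key above 0.0015 m).
It fails at once if the tare key is pressed before the switch is on and the hood is shut (value of joint tare_key above 0.0015 m and (value of joint rocker below 0.3 rad or value of joint hood above 0.06 rad)).
It fails at once if the hood is slammed (closing faster than 2 rad/s) (velocity of joint hood below -2 rad/s).
It fails at once if the dish in the chamber is lifted or shifted by more than 8 mm (distance of pan_dish from where it was at the start of the episode above 0.008 m).
It fails at once if a tin or the spare dish is lifted or shifted by more than 10 mm (distance of any of tin_a, tin_b, spare_dish from where it was at the start of the episode above 0.01 m).
It also fails if it takes over 48 s, if anything falls off the work surface, if the arm or the gripper's body presses on something with over 40 N, if the wrist force passes 120 N, or if a joint passes its speed limit or range.

### The arm

A 7-joint arm with a two-finger parallel gripper is mounted at the origin on a cart in front of the work surface, level with it; the furniture and walls round the work are solid. World frame = base frame: x ahead of the robot, y to its left, z up, the work surface at z = 0. Lengths are in m, angles in rad, forces in N, time in s.
With the tool pointing down it reaches from about 0.4 to 0.85 m from the base axis. Payload 10.4 kg.
Tool frame: the origin (TCP) lies between the finger pads; the fingertips stand manip.finger_overhang ahead of it and the grasp point (between the pads) lies 11 mm behind it (manip.finger_overhang is the distance from the TCP to the fingertips, in m); x points along the fingers, z is the direction in which the jaws open and shut, and the axes are right-handed (so a half turn about x gives the same grasp; the last joint's range is limited). The gripper opens to 85 mm and grips with 20 to 120 N. Pads are 22 mm wide; open, the fingers measure 114 mm over their backs; the gripper's body (76 mm by 85 mm) begins 54 mm behind the grasp point. The pads swing forward as they close: fully open they stand 13 mm farther back than shut.
Start: joints at [1.303, 0.332, -0.065, 1.46, 0.022, 1.35, -0.088], TCP at [0.151, -0.606, 0.239] pointing down, gripper open.
Joint ranges: [-2.6, 2.6], [-0.5, 2.12], [-1.47, 1.34], [0.16, 2.42], [-1.27, 4.41], [0.06, 2.06], [-2.6, 2.6]. Speed limits (rad/s): [2.22, 2.22, 2.79, 2.79, 3.14, 3.14, 3.14].

### API

Orientations are given as a unit quaternion [x, y, z, w].
In Python, from workcell import get_obs, camera, workorder, manip gives the robot as it stands. The module is installed in compiled form; this text tells all that it offers.
- The arm moves only by the tool play_rows, never from a script. Its argument "increments" is text: rows parted by semicolons, each of 4 numbers parted by spaces: the shift along the tool's x, y, z in m, then the turn about the tool's x in rad. A call has 1 to 20 rows; each row shifts and turns the pose as measured when the row begins, along the tool's axes as they then stand; what a row does not reach is not made up. A row lasts 1/10 s, in which the tool goes at most 50 mm and 8.59 degrees, less where a joint would pass 70% of its speed; a pose out of reach is approached as far as the arm can. A call is refused whole if a number of a shift passes 0.05 or a number of a turn 0.15, either way. A call with a gripper value outside its range is refused whole. "hand" is the gripper command: -1 is fully open, 1 is shut, values between are in proportion, set as the call begins (left out, the last holds). The fingers move at their own pace and stop on an object; "squeeze" is the grip in N (left out, the last holds). Time passes only in rows, so rows that do not move let the fingers close. It gives the time, the measured TCP pose, the force and the opening at its end, in the units of the state.
- get_obs(): the state, without advancing time (a new reading comes with each control period).
- camera(name): name is "side" or "top" or "wrist"; returns a dict with "img" (480x640x3 uint8, blue, green, red), "fov_y" (degrees; the focal length in pixels is half the picture's height over the tangent of half this angle, whatever the lens; pixels are square), "cx", "cy" (the principal point, pixels), "R" (3x3) and "t" (3): a world point X has camera coordinates R X + t; the wrist camera has in their place "tool_from_camera" (4x4, takes a point from camera to tool coordinates, whose origin is the TCP and whose axes are the tool frame's). Camera axes: x right, y down, z forward; pixel columns grow to the right and rows downward; lengths in m; the calibration is good to about 2 mm. A picture is of the moment at which its call begins: read the wrist's pose just before it. There is no depth.
- workorder.hand_in(): hands the job in, once; it reports no verdict.
The state is a dict: "clock": time; "joint_pos": joint angles; "joint_velocities": joint speeds; "tau": joint torques, N m; "position": TCP position; "ee_rot": TCP orientation; "ft_force": force on the tool from outside, world axes, zero at the start; "torque": the same for the moment, N m; "grip_width": opening from 0.0 (shut) to 1.0 (fully open).
Only numpy, scipy, OpenCV 4.12 (cv2) and the standard library are available. Lean on these libraries where they do the work, as an engineer would, in place of code of your own. Each camera call takes 0.05 s, during which the arm holds its last target.

## Working session

There is one attempt and no reset: what is moved stays moved. The work goes in short steps, Python scripts to look and compute and a tool call to move; the robot and the scene stay as the last step left them, time stands still between calls to the robot, and variables do not carry over. Pictures are saved under pics/ and viewed, and the job is handed in when it is done.

Besides the shell and the picture viewer there is one more tool, called after "Emit:" as name(argument=value, ...) on one line, values as JSON. play_rows: Moves the arm, as the interface text tells. Its arguments: {"type":"object","properties":{"increments":{"type":"string"},"hand":{"type":"number"},"squeeze":{"type":"number"}},"required":["increments"]}

```bash
mkdir -p pics; python3 - <<'E'
from workcell import get_obs, camera, workorder, manip
import cv2
o=get_obs()
for k,v in o.items(): print(k,v)
print([ (a,getattr(manip,a)) for a in dir(manip) if a[0]!='_'])
for n in ['side','top','wrist']:
    c=camera(n); cv2.imwrite(f'pics/{n}0.png',c['img'])
    print(n,{k:v for k,v in c.items() if k!='img'})
E
```

```text
clock 0.0
joint_pos [ 1.30339605  0.33287306 -0.06468385  1.46094127  0.021568    1.349894
 -0.08848357]
joint_velocities [ 5.88205450e-05 -3.58808043e-05 -2.63638654e-03  9.34755574e-04
 -1.15299414e-03  7.33303330e-04  3.60868755e-04]
tau [-1.20097655e-03 -6.25448298e+01  4.81948885e-02 -3.91598904e+01
  1.60377729e-02  1.00644995e-02 -3.34780839e-05]
position [ 0.15138471 -0.6060147   0.23851515]
ee_rot [ 0.43550568  0.55771448 -0.43490938  0.556905  ]
ft_force [-0.59488353  0.97619153  0.04303054]
torque [-0.06478261  0.03443274 -0.0239262 ]
grip_width 1.000023607139242
[('MotionError', <class 'workcell.MotionError'>), ('finger_overhang', 0.008)]
side {'fov_y': 46.45297747463102, 'cx': 315.9055106358501, 'cy': 247.72097193228586, 'R': array([[ 0.85980877, -0.51051611, -0.01010827],
       [-0.42338655, -0.70172006, -0.5730033 ],
       [ 0.28543424,  0.49695297, -0.81949072]]), 't': array([-0.55775283,  0.23535094,  0.88941052])}
top {'fov_y': 43.27167259175615, 'cx': 314.4973298852757, 'cy': 233.4304394336757, 'R': array([[-0.01152867, -0.99948463, -0.02995947],
       [-0.98730947,  0.01612389, -0.15798742],
       [ 0.15838906,  0.02775789, -0.98698653]]), 't': array([-0.08218295,  0.58742447,  1.12178326])}
wrist {'fov_y': 65.76117582730426, 'cx': 319.58112666856385, 'cy': 242.13925843395387, 'tool_from_camera': array([[-3.11604725e-04, -2.79374062e-01,  9.60182293e-01,
        -1.34158331e-01],
       [ 6.98557597e-04, -9.60182166e-01, -2.79373799e-01,
         7.09559675e-02],
       [ 9.99999707e-01,  5.83688440e-04,  4.94356174e-04,
         3.61919832e-04],
       [ 0.00000000e+00,  0.00000000e+00,  0.00000000e+00,
         1.00000000e+00]])}
```

View pics/side0.png

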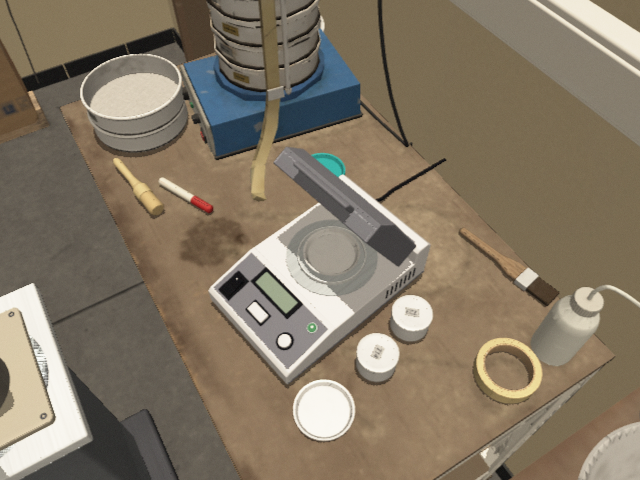

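View pics/top0.png

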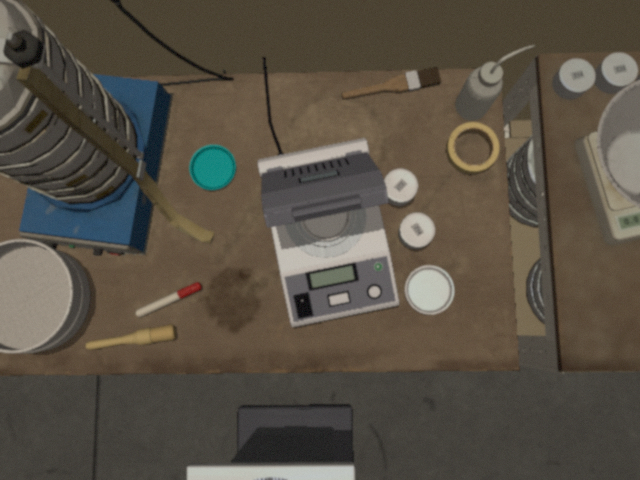

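View pics/wrist0.png

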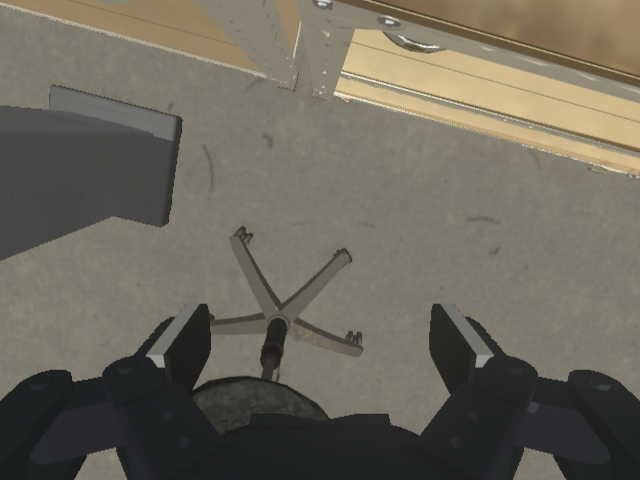

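The top view shows the analyser at about (330,235), with the rocker at (304,303), tare key at (339,299), start key at (375,291), hood lip near (325,213), tins at (401,187) and (417,231), and spare dish at (429,289). The teal dish at (213,167) and the tins and bowl on the right-hand table are look-alikes. Next I'll enlarge crops.

```bash
python3 - <<'E'
import cv2
a=cv2.imread('pics/top0.png')[130:340,240:450]; cv2.imwrite('pics/topc.png',cv2.resize(a,None,fx=2.85,fy=2.85,interpolation=cv2.INTER_CUBIC))
a=cv2.imread('pics/side0.png')[140:390,200:440]; cv2.imwrite('pics/sidec.png',cv2.resize(a,None,fx=2.4,fy=2.4,interpolation=cv2.INTER_CUBIC))
E
```

```text
(no output)
```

View pics/topc.png

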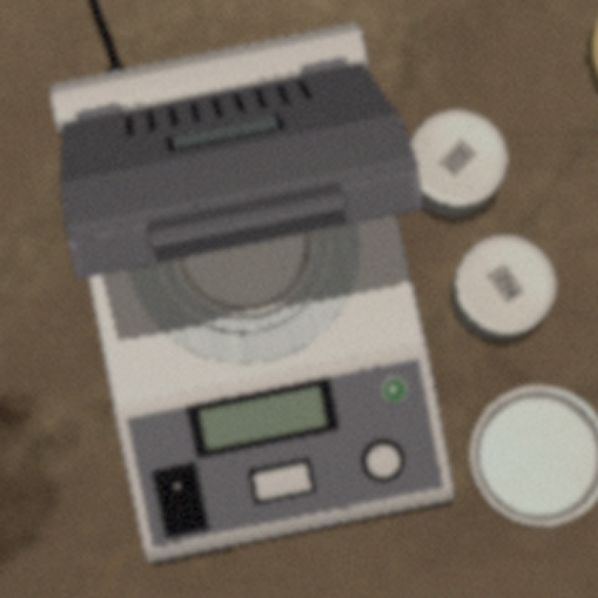

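View pics/sidec.png

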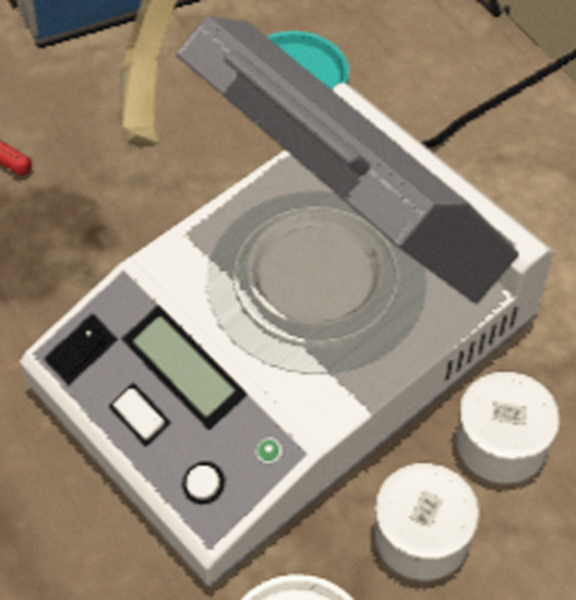

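```bash
cat > h.py <<'E'
import numpy as np, cv2
from scipy.optimize import least_squares
from scipy.spatial.transform import Rotation as Ro
from workcell import get_obs, camera
def K(c): 
    f=240/np.tan(np.radians(c['fov_y']/2)); return f
def proj(c,X):
    X=np.atleast_2d(X); p=X@c['R'].T+c['t']; f=K(c)
    return np.c_[c['cx']+f*p[:,0]/p[:,2], c['cy']+f*p[:,1]/p[:,2]]
T15=np.tan(np.radians(15))
def panz(x): return 0.046+(x+0.155)*T15
def pan(x,y,h=0):
    s,c=np.sin(np.radians(15)),np.cos(np.radians(15))
    return np.array([x-h*s,y,panz(x)+h*c])
def w(P,x,y,th):
    P=np.atleast_2d(P); c,s=np.cos(th),np.sin(th)
    return np.c_[x+c*P[:,0]-s*P[:,1], y+s*P[:,0]+c*P[:,1], P[:,2]]
def hood(a,r,y,z):  # r in front of hinge (pos), z rel hinge, shut frame
    return np.array([0.12-r*np.cos(a)-(z)*-np.sin(a)*1, y, 0.11+r*np.sin(a)+z*np.cos(a)])
E
cat > fit.py <<'E'
from h import *
ct,cs=camera('top'),camera('side')
top=np.array([[282,481],[383,460],[181,499],[153,545],[445,490],[420,360],[128,415]])/2.85+[240,130]
side=np.array([[138,413],[203,482],[80,348],[38,352],[208,548],[304,450],[125,272],[319,274]])/2.4+[200,140]
def model(p):
    x,y,th,kx,yh=p
    P=[pan(kx,.006,.006),pan(kx,-.062,.006),pan(kx,.074,.003),pan(-.155,yh),pan(-.155,-yh),pan(-.062,-yh),pan(-.062,yh),[.03,0,.086]]
    return w(np.array(P),x,y,th)
def res(p):
    W=model(p); return np.r_[(proj(ct,W[:7])-top).ravel(),(proj(cs,W)-side).ravel()]
s=least_squares(res,[.55,0,0.15,-.13,.1],loss='soft_l1')
print(s.x, np.sqrt(np.mean(res(s.x)**2))); print(res(s.x).reshape(-1,2).round(1)); print(model(s.x).round(4))
np.save('pose.npy',s.x)
x,y,th,kx,yh=s.x
for n,c in (('top',ct),('side',cs)):
  ims=[]
  for a in (.75,.85,.95,1.05):
    im=c['img'].copy()
    u0,v0,u1,v1=(240,130,450,340) if n=='top' else (200,140,440,390)
    im=cv2.resize(im[v0:v1,u0:u1],None,fx=1.5,fy=1.5)
    for q in ([(.203,.055,-.012),(.203,-.055,-.012),(.178,-.055,-.012),(.178,.055,-.012)],):
      W=w(np.array([hood(a,*k) for k in q]),x,y,th)
      pts=((proj(c,W)-[u0,v0])*1.5).round().astype(int); cv2.polylines(im,[pts],True,(0,0,255),1)
    ims.append(im)
  cv2.imwrite(f'pics/h_{n}.png',np.vstack([np.hstack(ims[:2]),np.hstack(ims[2:])]))
print(-ct['R'].T@ct['t'],-cs['R'].T@cs['t'])
E
python3 fit.py
```

```text
[ 0.58558952 -0.11964116  0.17612051 -0.12588321  0.09744325] 1.6809160090664115
[[ 0.5  0.2]
 [ 0.8  0.7]
 [ 0.3  0.4]
 [ 0.9  1.7]
 [-0.   1.4]
 [-0.3 -2.7]
 [-0.2 -2.3]
 [ 0.1 -1.1]
 [-0.5 -0.8]
 [ 0.2 -0.5]
 [-3.3  1.6]
 [-1.6  2.2]
 [ 3.9 -0.2]
 [ 2.9 -3.2]
 [ 0.1 -2.9]]
[[ 0.4591 -0.1361  0.0596]
 [ 0.471  -0.203   0.0596]
 [ 0.4479 -0.069   0.0567]
 [ 0.4159 -0.0509  0.046 ]
 [ 0.4501 -0.2427  0.046 ]
 [ 0.5416 -0.2264  0.0709]
 [ 0.5075 -0.0346  0.0709]
 [ 0.6151 -0.1144  0.086 ]]
[ 0.40134408 -0.1227505   1.19752849] [ 0.32533698 -0.56158653  0.85808262]
```

View pics/h_top.png

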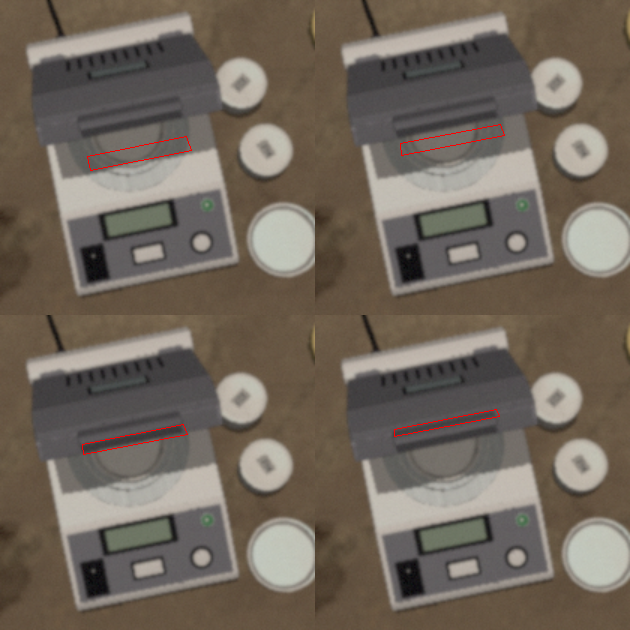

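View pics/h_side.png

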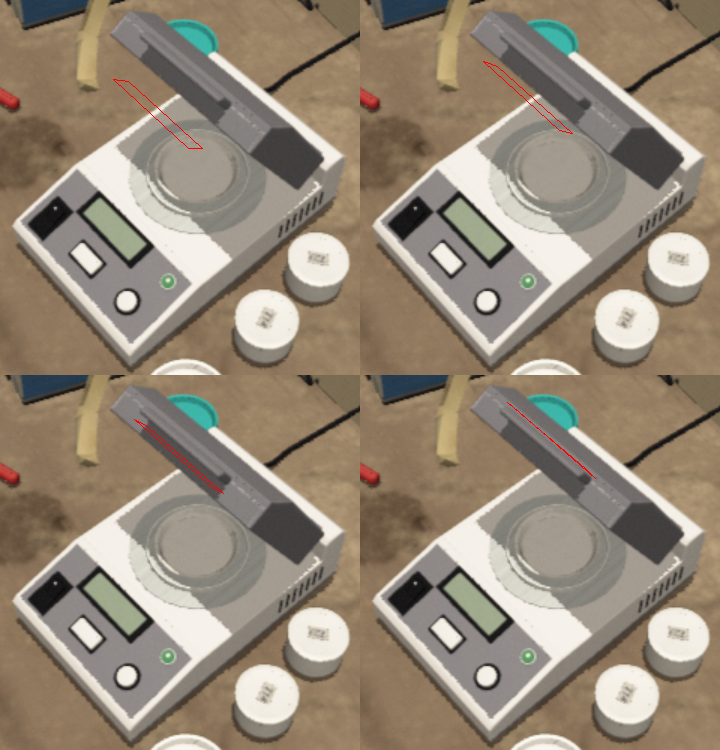

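```bash
cat > fit2.py <<'E'
from h import *
ct,cs=camera('top'),camera('side')
top=np.array([[282,481],[383,460],[181,499],[153,545],[445,490],[420,360],[128,415],[151,561],[453,499]])/2.85+[240,130]
side=np.array([[138,413],[203,482],[80,348],[38,352],[208,548],[304,450],[125,272],[319,274],[210,586]])/2.4+[200,140]
def model(p):
    x,y,th,kx,yh,xf,xb=p
    P=[pan(kx,.006,.006),pan(kx,-.062,.006),pan(kx,.074,.003),pan(xf,yh),pan(xf,-yh),pan(xb,-yh),pan(xb,yh),[.03,0,.086],[-.16,.105,.0],[-.16,-.105,0]]
    return w(np.array(P),x,y,th)
def res(p):
    W=model(p); return np.r_[(proj(ct,W[[0,1,2,3,4,5,6,8,9]])-top).ravel(),(proj(cs,W[[0,1,2,3,4,5,6,7,9]])-side).ravel()]
s=least_squares(res,[.55,0,0.15,-.13,.1,-.155,-.062],loss='soft_l1')
print(s.x.round(4), np.sqrt(np.mean(res(s.x)**2))); print(res(s.x).reshape(-1,2).round(1)); print(model(s.x).round(4))
np.save('pose.npy',s.x[:4])
x,y,th,kx=s.x[:4]
def edges(a): return [hood(a,.203,.055,-.012),hood(a,.203,-.055,-.012),hood(a,.203,-.055,-.021),hood(a,.203,.055,-.021)]
for n,c in (('top',ct),('side',cs)):
  ims=[]
  for a in (.93,.97,1.01,1.05):
    u0,v0,u1,v1=(250,150,400,250) if n=='top' else (260,140,400,260)
    im=cv2.resize(c['img'][v0:v1,u0:u1],None,fx=2.6,fy=2.6,interpolation=cv2.INTER_CUBIC)
    pts=((proj(c,w(np.array(edges(a)),x,y,th))-[u0,v0])*2.6).round().astype(int); cv2.polylines(im,[pts],True,(0,0,255),1)
    # hood front body bottom corners
    pts=((proj(c,w(np.array([hood(a,.176,.1,-.021),hood(a,.176,-.1,-.021)]),x,y,th))-[u0,v0])*2.6).round().astype(int); cv2.polylines(im,[pts],True,(0,255,0),1)
    ims.append(im)
  cv2.imwrite(f'pics/h2_{n}.png',np.vstack([np.hstack(ims[:2]),np.hstack(ims[2:])]))
E
python3 fit2.py
```

```text
[ 0.586  -0.119   0.1791 -0.1263  0.0968 -0.1517 -0.0678] 0.9741554620203186
[[ 0.5  0.2]
 [ 0.7  0.6]
 [ 0.2  0.5]
 [ 0.8 -0.3]
 [-0.8 -0.7]
 [-0.3  0.1]
 [ 0.6  0.7]
 [-0.3 -0.5]
 [-1.1  0.7]
 [ 0.1 -1.1]
 [-0.4 -0.9]
 [ 0.1 -0.4]
 [-1.4  0.4]
 [ 0.2 -0. ]
 [ 1.1  1.8]
 [ 0.5 -0.8]
 [ 0.1 -3.3]
 [ 0.1  2.7]]
[[ 0.4591 -0.1359  0.0595]
 [ 0.4712 -0.2028  0.0595]
 [ 0.4477 -0.0689  0.0566]
 [ 0.4195 -0.0508  0.0469]
 [ 0.454  -0.2413  0.0469]
 [ 0.5366 -0.2264  0.0694]
 [ 0.5021 -0.0358  0.0694]
 [ 0.6155 -0.1137  0.086 ]
 [ 0.4099 -0.0442  0.    ]
 [ 0.4473 -0.2509  0.    ]]
```

View pics/h2_top.png

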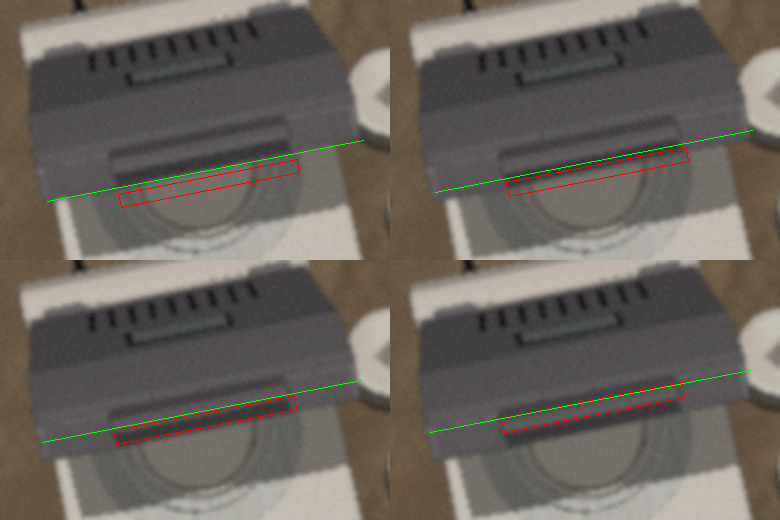

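View pics/h2_side.png

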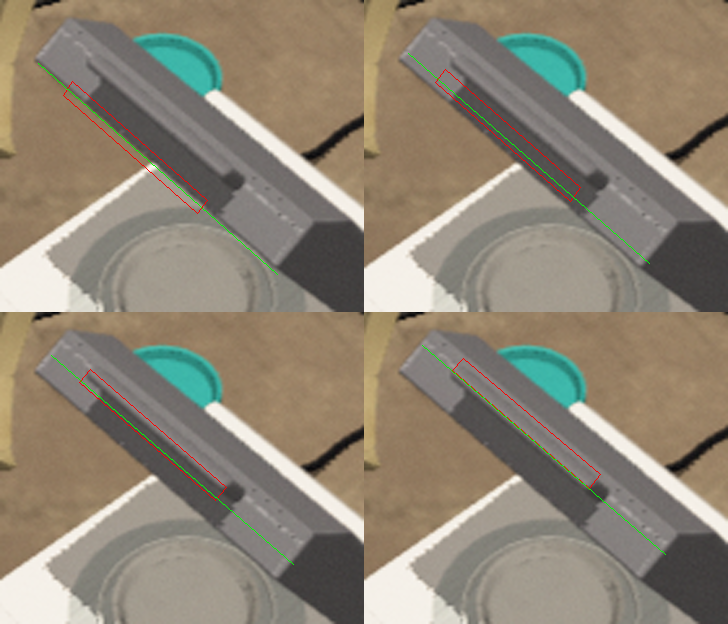

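```bash
cat > st.py <<'E'
from h import *
x,y,th,kx=np.load('pose.npy')
o=get_obs(); R=Ro.from_quat(o['ee_rot']).as_matrix(); p=o['position']
tip=p+R[:,0]*.008
def toA(P): 
    d=np.array(P)-[x,y,0]; c,s=np.cos(th),np.sin(th); return np.array([c*d[0]+s*d[1],-s*d[0]+c*d[1],d[2]])
if __name__=='__main__':
    print('t',o['clock'],'p',p.round(4),'tipA',toA(tip).round(4),'F',o['ft_force'].round(2),'q',o['joint_pos'].round(2),'g',round(o['grip_width'],2))
    print('R',R.round(3).tolist())
    # turn needed to have tool y along -analyser x
    d=R.T@np.array([-np.cos(th),-np.sin(th),0]); print('turn about x for y->-Ax',np.arctan2(d[2],d[1]).round(3))
    T={'rocker':pan(kx+.0126,.074,.010),'tare':pan(kx,.006,.006)}
    for a in (1.15,1.05,.9,.6,.3,0): T[f'lip{a}']=hood(a,.192,0,-.012)
    for k,v in T.items():
        W=w(v,x,y,th)[0]; print(k,'A',np.array(v).round(4),'W',W.round(4),'tool delta tip',(R.T@(W-tip)).round(4))
E
python3 st.py
```

```text
t 0.35 p [ 0.1515 -0.6063  0.2392] tipA [-0.5144 -0.4021  0.2312] F [-0.27 -0.06 -0.49] q [ 1.3   0.33 -0.06  1.46  0.02  1.35 -0.09] g 1.0
R [[-0.0, 0.97, 0.242], [0.0, 0.242, -0.97], [-1.0, -0.0, -0.0]]
turn about x for y->-Ax -3.076
rocker A [-0.1163  0.074   0.0667] W [ 0.4584 -0.0669  0.0667] tool delta tip [ 0.1645  0.4285 -0.4488]
tare A [-0.1279  0.006   0.0595] W [ 0.4591 -0.1359  0.0595] tool delta tip [ 0.1718  0.4125 -0.3818]
lip1.15 A [0.0306 0.     0.2803] W [ 0.6161 -0.1136  0.2803] tool delta tip [-0.0491  0.5702 -0.3654]
lip1.05 A [0.0141 0.     0.2706] W [ 0.5999 -0.1165  0.2706] tool delta tip [-0.0393  0.5537 -0.3665]
lip0.9 A [-0.0087  0.      0.2529] W [ 0.5774 -0.1206  0.2529] tool delta tip [-0.0217  0.531  -0.368 ]
lip0.6 A [-0.0452  0.      0.2085] W [ 0.5415 -0.1271  0.2085] tool delta tip [ 0.0227  0.4946 -0.3704]
lip0.3 A [-0.067   0.      0.1553] W [ 0.5201 -0.131   0.1553] tool delta tip [ 0.076   0.4729 -0.3718]
lip0 A [-0.072  0.     0.098] W [ 0.5152 -0.1319  0.098 ] tool delta tip [ 0.1332  0.4679 -0.3721]
```

Emit:
play_rows(increments="0 0 0 0.065; 0 0.03 -0.035 0; 0 0.03 -0.035 0; 0 0.03 -0.035 0; 0 0.03 -0.035 0; 0 0.03 -0.035 0; 0 0.03 -0.035 0; 0 0.03 -0.035 0; 0 0.03 -0.035 0; 0 0.03 -0.035 0; 0 0.03 -0.035 0; 0 0 0 0", hand=1, squeeze=20)

```text
clock: 1.55
position: [0.3921, -0.1939, 0.2381]
ee_rot: [0.454, 0.54, -0.456, 0.543]
ft_force: [-0.7, -0.7, 0.0]
grip_width: 0.006
```

```bash
python3 st.py
```

```text
t 1.55 p [ 0.3921 -0.1939  0.2381] tipA [-0.2041 -0.0392  0.2301] F [-0.68 -0.74  0.02] q [ 0.86 -0.07 -0.48  1.9  -0.03  1.29 -1.01] g 0.01
R [[0.001, 0.985, 0.173], [-0.004, 0.173, -0.985], [-1.0, -0.0, 0.004]]
turn about x for y->-Ax 3.137
rocker A [-0.1163  0.074   0.0667] W [ 0.4584 -0.0669  0.0667] tool delta tip [ 0.1629  0.0872 -0.1143]
tare A [-0.1279  0.006   0.0595] W [ 0.4591 -0.1359  0.0595] tool delta tip [ 0.1705  0.076  -0.0463]
lip1.15 A [0.0306 0.     0.2803] W [ 0.6161 -0.1136  0.2803] tool delta tip [-0.0504  0.2345 -0.0402]
lip1.05 A [0.0141 0.     0.2706] W [ 0.5999 -0.1165  0.2706] tool delta tip [-0.0406  0.218  -0.0401]
lip0.9 A [-0.0087  0.      0.2529] W [ 0.5774 -0.1206  0.2529] tool delta tip [-0.023   0.1952 -0.0401]
lip0.6 A [-0.0452  0.      0.2085] W [ 0.5415 -0.1271  0.2085] tool delta tip [ 0.0214  0.1587 -0.0401]
lip0.3 A [-0.067   0.      0.1553] W [ 0.5201 -0.131   0.1553] tool delta tip [ 0.0747  0.137  -0.0402]
lip0 A [-0.072  0.     0.098] W [ 0.5152 -0.1319  0.098 ] tool delta tip [ 0.1319  0.132  -0.0404]
```

Emit:
play_rows(increments="0.02 0.029 -0.038 0; 0.04 0.029 -0.038 0; 0.04 0.029 -0.038 0; 0 0 0 0; 0 0 0 0; 0 0 0 0")

```text
clock: 2.15
position: [0.4495, -0.0851, 0.1533]
ee_rot: [0.454, 0.539, -0.455, 0.545]
ft_force: [0.6, -0.5, -0.3]
grip_width: -0.001
```

```bash
python3 st.py; cat > pic.py <<'E'
import sys; from h import *
from st import *
n=sys.argv[1]; cam=sys.argv[2]
c=camera(cam); im=c['img'].copy()
if cam=='wrist':
    M=np.eye(4); M[:3,:3]=R; M[:3,3]=p
    W2C=np.linalg.inv(M@c['tool_from_camera']); c['R']=W2C[:3,:3]; c['t']=W2C[:3,3]
pts=[pan(kx+.0126,.074,.010),pan(kx,.006,.006),pan(kx,-.062,.006),pan(kx,.074,.0015)]
for v in pts:
    u=proj(c,w(v,x,y,th))[0]; print(u.round(1)); cv2.drawMarker(im,tuple(u.round().astype(int)),(0,0,255),0,8,1)
u=proj(c,tip)[0]; print('tip',u.round(1)); cv2.drawMarker(im,tuple(u.round().astype(int)),(0,255,0),0,8,1)
cv2.imwrite(f'pics/{n}.png',im)
E
python3 pic.py w1 wrist; python3 pic.py s1 side
```

```text
t 2.15 p [ 0.4495 -0.0851  0.1533] tipA [-0.1282  0.0576  0.1453] F [ 0.57 -0.5  -0.34] q [ 0.71  0.07 -0.64  1.97  0.05  1.11 -1.35] g -0.0
R [[0.006, 0.985, 0.173], [-0.007, 0.173, -0.985], [-1.0, 0.004, 0.008]]
turn about x for y->-Ax 3.137
rocker A [-0.1163  0.074   0.0667] W [ 0.4584 -0.0669  0.0667] tool delta tip [ 0.0785  0.0115 -0.017 ]
tare A [-0.1279  0.006   0.0595] W [ 0.4591 -0.1359  0.0595] tool delta tip [0.0862 0.0002 0.051 ]
lip1.15 A [0.0306 0.     0.2803] W [ 0.6161 -0.1136  0.2803] tool delta tip [-0.134   0.1597  0.0579]
lip1.05 A [0.0141 0.     0.2706] W [ 0.5999 -0.1165  0.2706] tool delta tip [-0.1243  0.1431  0.0579]
lip0.9 A [-0.0087  0.      0.2529] W [ 0.5774 -0.1206  0.2529] tool delta tip [-0.1067  0.1202  0.0579]
lip0.6 A [-0.0452  0.      0.2085] W [ 0.5415 -0.1271  0.2085] tool delta tip [-0.0625  0.0835  0.0577]
lip0.3 A [-0.067   0.      0.1553] W [ 0.5201 -0.131   0.1553] tool delta tip [-0.0093  0.0616  0.0574]
lip0 A [-0.072  0.     0.098] W [ 0.5152 -0.1319  0.098 ] tool delta tip [0.0479 0.0563 0.057 ]
[291.1 234.8]
[398.  248.7]
[503.3 248. ]
[292.7 245.7]
tip [318.5 309.7]
[237.8 277.7]
[257.6 311. ]
[284.1 339.9]
[233.7 284.9]
tip [231.7 261.9]
```

View pics/w1.png

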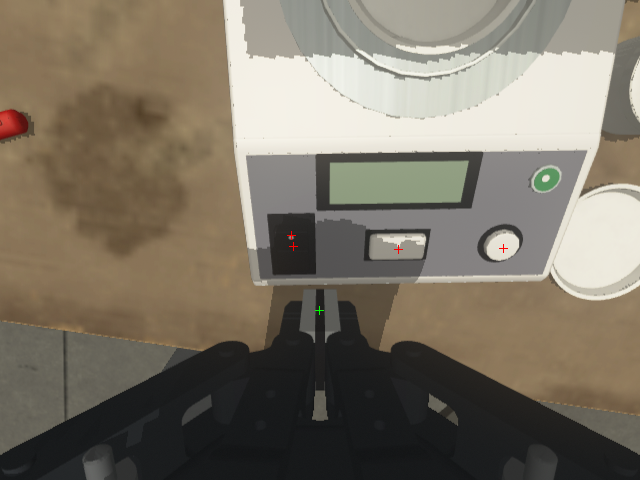

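View pics/s1.png

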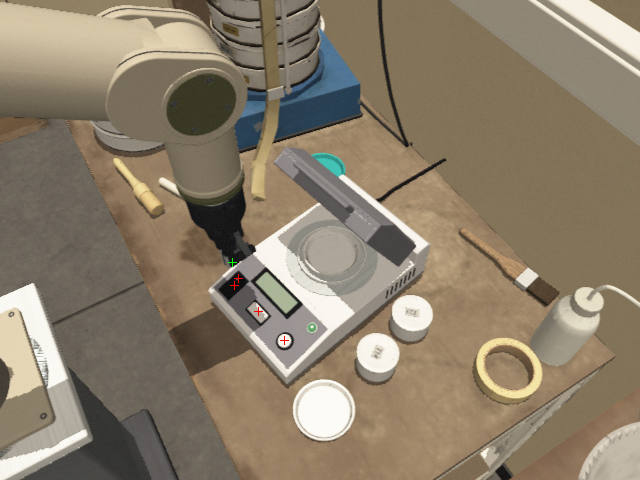

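The wrist view puts the projected key centres on the keys: tare (398,247), start (503,245), rocker (292,244). The pose holds, so I'll descend over the rocker's far end.

Emit:
play_rows(increments="0.02 0.006 -0.009 0; 0.02 0.006 -0.009 0; 0.02 0.002 -0.003 0; 0 0 0 0; 0 0 0 0")

```text
clock: 2.75
position: [0.4625, -0.0688, 0.0962]
ee_rot: [0.457, 0.533, -0.458, 0.545]
ft_force: [-0.3, -0.8, 0.4]
grip_width: -0.003
```

```bash
python3 st.py | grep -v lip; python3 pic.py w2 wrist
```

```text
t 2.75 p [ 0.4625 -0.0688  0.0962] tipA [-0.1125  0.0713  0.0882] F [-0.31 -0.82  0.4 ] q [ 0.65  0.17 -0.65  2.01  0.14  0.98 -1.47] g -0.0
R [[0.013, 0.987, 0.162], [-0.012, 0.162, -0.987], [-1.0, 0.011, 0.014]]
turn about x for y->-Ax 3.126
rocker A [-0.1163  0.074   0.0667] W [ 0.4584 -0.0669  0.0667] tool delta tip [ 0.0214 -0.0042 -0.0029]
tare A [-0.1279  0.006   0.0595] W [ 0.4591 -0.1359  0.0595] tool delta tip [ 0.0295 -0.0147  0.0651]
[312.5 297.3]
[446.8 309.8]
[579.6 307.1]
[313.  306.7]
tip [318.5 309.7]
```

View pics/w2.png

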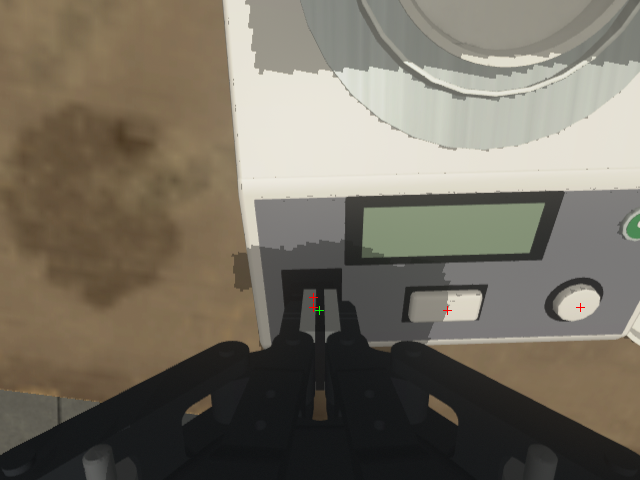

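Emit:
play_rows(increments="0.008 -0.003 -0.003 0; 0.006 0 0 0; 0.003 0 0 0; 0.003 0 0 0; 0.003 0 0 0")

```text
clock: 3.3
position: [0.4618, -0.0681, 0.075]
ee_rot: [0.459, 0.53, -0.457, 0.547]
ft_force: [4.7, 2.0, 6.2]
grip_width: -0.0
```

```bash
python3 st.py | grep -v lip
```

```text
t 3.3 p [ 0.4618 -0.0681  0.075 ] tipA [-0.1131  0.0721  0.067 ] F [4.68 2.02 6.23] q [ 0.64  0.2  -0.64  2.04  0.17  0.93 -1.5 ] g -0.0
R [[0.021, 0.987, 0.16], [-0.014, 0.16, -0.987], [-1.0, 0.018, 0.018]]
turn about x for y->-Ax 3.123
rocker A [-0.1163  0.074   0.0667] W [ 0.4584 -0.0669  0.0667] tool delta tip [ 0.0002 -0.0033 -0.0018]
tare A [-0.1279  0.006   0.0595] W [ 0.4591 -0.1359  0.0595] tool delta tip [ 0.0084 -0.0138  0.0662]
```

Emit:
play_rows(increments="0.003 0 0 0; 0.003 0 0 0; 0.003 0 0 0")

```text
clock: 3.6
position: [0.4631, -0.0682, 0.0686]
ee_rot: [0.459, 0.529, -0.458, 0.548]
ft_force: [-28.5, 4.3, 73.1]
grip_width: -0.002
```

```bash
python3 st.py | grep -v lip;python3 pic.py s3 side;python3 pic.py w3 wrist; python3 -c "
import cv2
a=cv2.imread('pics/s3.png')[200:350,180:330];b=cv2.imread('pics/w3.png')[180:380,220:420]
cv2.imwrite('pics/c3.png',cv2.hconcat([cv2.resize(a,(400,400)),cv2.resize(b,(400,400))]))"
```

```text
t 3.6 p [ 0.4631 -0.0682  0.0686] tipA [-0.1117  0.0718  0.0606] F [-28.52   4.3   73.11] q [ 0.64  0.21 -0.64  2.04  0.18  0.92 -1.51] g -0.0
R [[0.021, 0.987, 0.16], [-0.016, 0.16, -0.987], [-1.0, 0.018, 0.019]]
turn about x for y->-Ax 3.123
rocker A [-0.1163  0.074   0.0667] W [ 0.4584 -0.0669  0.0667] tool delta tip [-0.0062 -0.0045 -0.002 ]
tare A [-0.1279  0.006   0.0595] W [ 0.4591 -0.1359  0.0595] tool delta tip [ 0.0021 -0.015   0.066 ]
[237.8 277.7]
[257.6 311. ]
[284.1 339.9]
[233.7 284.9]
tip [241.3 279. ]
[313.7 326.1]
[469.2 338. ]
[622.2 334. ]
[314.1 334.7]
tip [318.5 309.7]
```

View pics/c3.png

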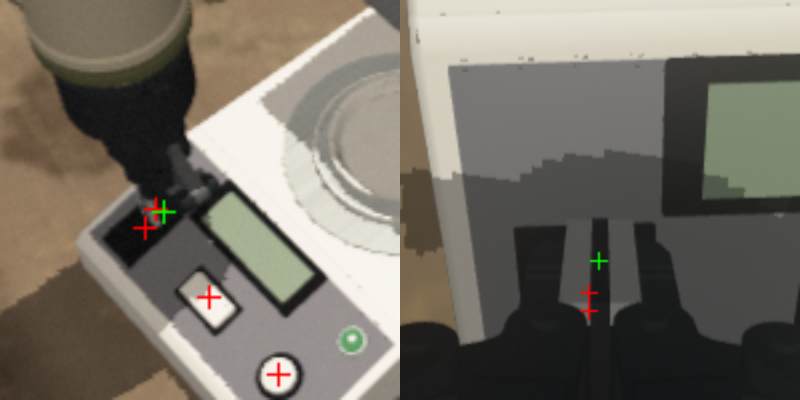

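Force rose to 73 N, so the tip is on a hard stop. I'll back off and check the rocker.

Emit:
play_rows(increments="-0.005 0 0 0; -0.015 0 0 0; -0.03 0 0 0; -0.03 -0.03 0 0; -0.01 -0.03 0 0; 0 0 0 0")

```text
clock: 4.3
position: [0.3988, -0.076, 0.1603]
ee_rot: [0.457, 0.531, -0.458, 0.547]
ft_force: [0.4, -0.4, 0.1]
grip_width: -0.001
```

```bash
python3 st.py | grep -v lip;python3 pic.py s4 side;python3 pic.py w4 wrist; python3 -c "
import cv2
a=cv2.imread('pics/s4.png')[230:330,190:290];b=cv2.imread('pics/w4.png')[120:320,220:420];c=cv2.imread('pics/side0.png')[230:330,190:290]
cv2.imwrite('pics/c4.png',cv2.hconcat([cv2.resize(x,(266,400)) if 0 else cv2.resize(x,(266,266),interpolation=2) for x in (a,c,b)]))"
```

```text
t 4.3 p [ 0.3988 -0.076   0.1603] tipA [-0.1764  0.0755  0.1523] F [ 0.42 -0.44  0.06] q [ 0.74 -0.08 -0.64  2.08 -0.04  1.11 -1.29] g -0.0
R [[0.016, 0.987, 0.161], [-0.015, 0.162, -0.987], [-1.0, 0.013, 0.018]]
turn about x for y->-Ax 3.124
rocker A [-0.1163  0.074   0.0667] W [ 0.4584 -0.0669  0.0667] tool delta tip [ 0.0864  0.059  -0.001 ]
tare A [-0.1279  0.006   0.0595] W [ 0.4591 -0.1359  0.0595] tool delta tip [0.0947 0.0484 0.067 ]
[237.8 277.7]
[257.6 311. ]
[284.1 339.9]
[233.7 284.9]
tip [197.9 269.4]
[317.3 157.6]
[425.3 174. ]
[532.2 172.1]
[317.3 173.5]
tip [318.5 309.7]
```

View pics/c4.png

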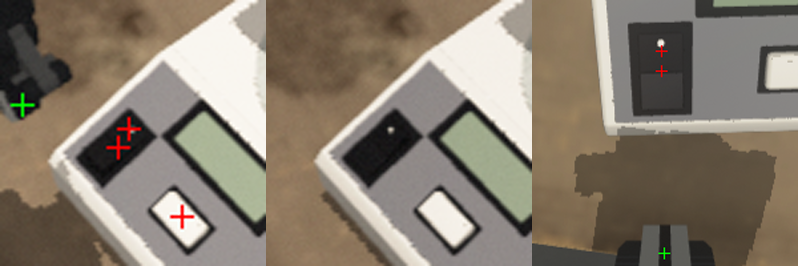

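View pics/w4.png

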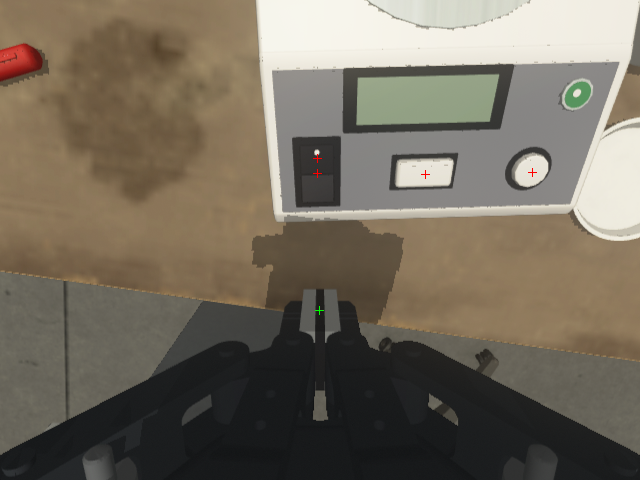

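```bash
python3 -c "
import cv2,numpy as np
f=lambda n,y,x,h,w:cv2.resize(np.clip(cv2.imread(n)[y:y+h,x:x+w].astype(float)*2.5,0,255).astype('uint8'),(390,500),interpolation=2)
cv2.imwrite('pics/c5.png',cv2.hconcat([f('pics/w1.png',200,255,90,70),f('pics/w4.png',128,283,90,70)]))
cv2.imwrite('pics/c6.png',cv2.hconcat([f('pics/side0.png',262,212,45,35),f('pics/s4.png',262,212,45,35)]))"
```

```text
(no output)
```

View pics/c5.png

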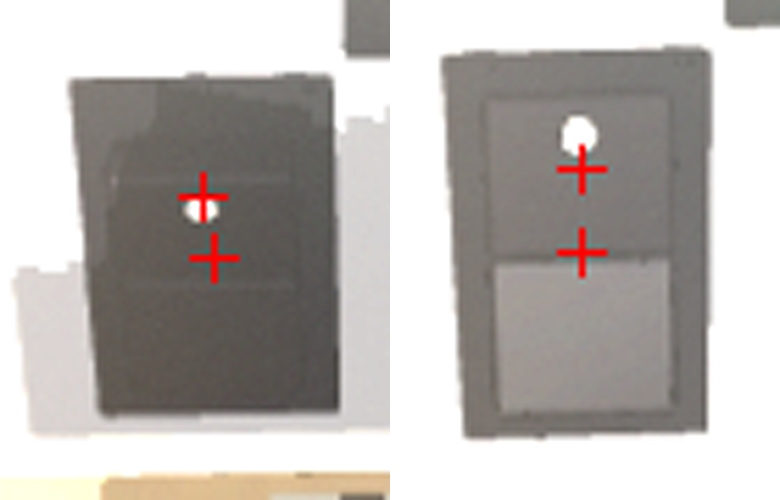

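View pics/c6.png

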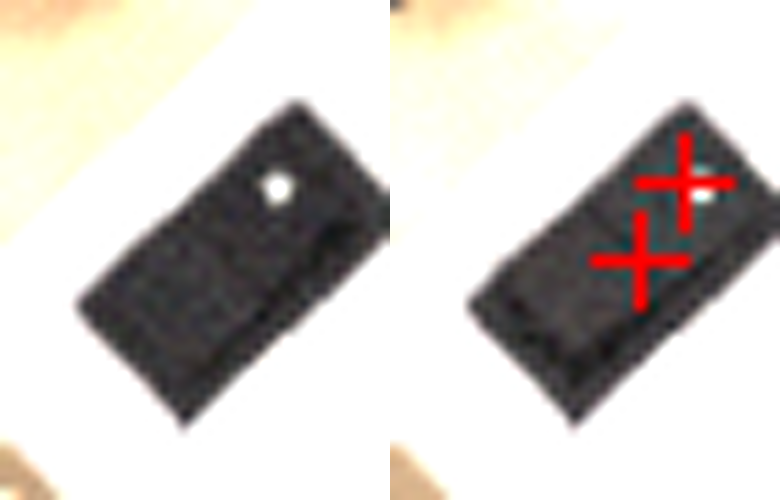

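The switch is on: its white dot has moved away from the operator and the near half is now lit and raised. Next is the hood, so I'll go up, over and behind the lip.

Emit:
play_rows(increments="-0.045 0 0.01 -0.017; -0.045 0 0.01 0; -0.045 0 0.01 0; -0.045 0 0.01 0; -0.01 0.04 0.015 0; 0 0.04 0.015 0; 0 0.04 0.005 0; 0 0.04 0 0; 0 0.04 0 0; 0 0.03 0 0; 0 0 0 0; 0 0 0 0")

```text
clock: 5.6
position: [0.6548, -0.1083, 0.3438]
ee_rot: [0.454, 0.539, -0.456, 0.543]
ft_force: [-0.7, -0.5, -0.0]
grip_width: -0.001
```

```bash
python3 st.py;python3 pic.py s7 side;python3 pic.py w7 wrist
```

```text
t 5.6 p [ 0.6548 -0.1083  0.3438] tipA [ 0.0696 -0.0018  0.3358] F [-0.71 -0.47 -0.03] q [ 0.5   0.46 -0.64  1.14  0.27  1.62 -1.46] g -0.0
R [[0.002, 0.985, 0.172], [-0.006, 0.172, -0.985], [-1.0, 0.001, 0.007]]
turn about x for y->-Ax 3.136
rocker A [-0.1163  0.074   0.0667] W [ 0.4584 -0.0669  0.0667] tool delta tip [ 0.2684 -0.1866 -0.0764]
tare A [-0.1279  0.006   0.0595] W [ 0.4591 -0.1359  0.0595] tool delta tip [ 0.276  -0.1978 -0.0084]
lip1.15 A [0.0306 0.     0.2803] W [ 0.6161 -0.1136  0.2803] tool delta tip [ 0.0554 -0.039  -0.0019]
lip1.05 A [0.0141 0.     0.2706] W [ 0.5999 -0.1165  0.2706] tool delta tip [ 0.0651 -0.0556 -0.0019]
lip0.9 A [-0.0087  0.      0.2529] W [ 0.5774 -0.1206  0.2529] tool delta tip [ 0.0827 -0.0784 -0.0018]
lip0.6 A [-0.0452  0.      0.2085] W [ 0.5415 -0.1271  0.2085] tool delta tip [ 0.1271 -0.115  -0.0019]
lip0.3 A [-0.067   0.      0.1553] W [ 0.5201 -0.131   0.1553] tool delta tip [ 0.1803 -0.1367 -0.0021]
lip0 A [-0.072  0.     0.098] W [ 0.5152 -0.1319  0.098 ] tool delta tip [ 0.2376 -0.1418 -0.0025]
[237.8 277.7]
[257.6 311. ]
[284.1 339.9]
[233.7 284.9]
tip [358.7 129.3]
[258.1 347.4]
[312.5 351.8]
[365.5 351.4]
[259.9 349.6]
tip [318.5 309.7]
```

View pics/s7.png

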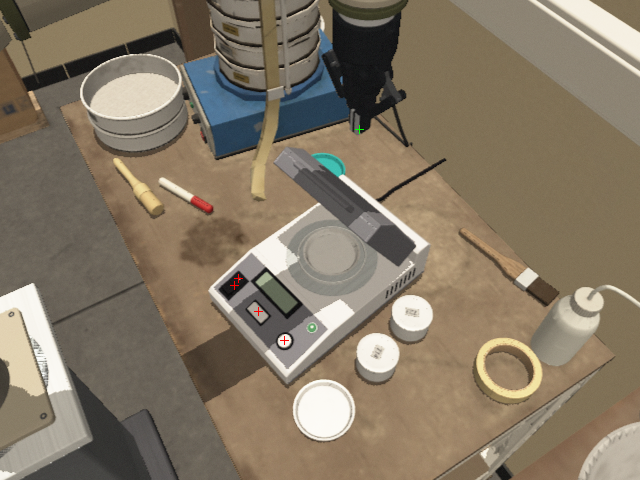

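View pics/w7.png

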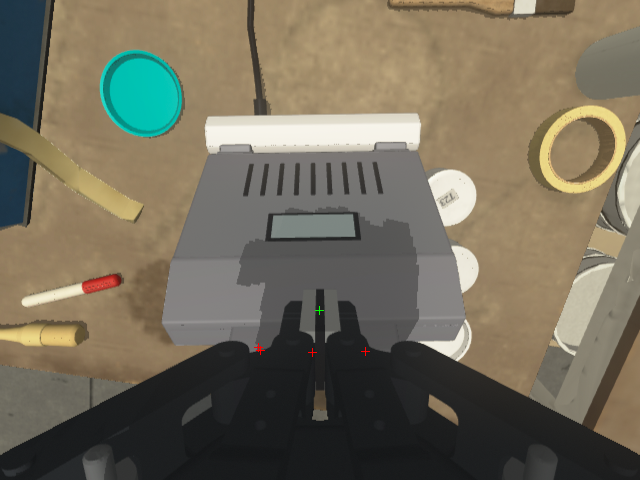

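```bash
cat > sl.py <<'E'
from st import *
c=camera('wrist'); M=np.eye(4); M[:3,:3]=R; M[:3,3]=p
W2C=np.linalg.inv(M@c['tool_from_camera']); c['R']=W2C[:3,:3]; c['t']=W2C[:3,3]
for a in (1.0,1.05,1.1):
  P=lambda *k: proj(c,w(hood(a,*k),x,y,th))[0].round(0)
  print(a,'root',P(.178,.055,-.012),P(.178,-.055,-.012),'tipedge',P(.203,.055,-.012),P(.203,-.055,-.012),'bodyfront',P(.176,.1,-.024),P(.176,-.1,-.024))
  print([ (r,z,P(r,.0,z)[1],(P(r,.1,z)[0],P(r,-.1,z)[0])) for r in (.12,.14,.16) for z in (.01,.022,.03)])
E
python3 sl.py
```

```text
1.0 root [234. 328.] [396. 327.] tipedge [228. 364.] [402. 363.] bodyfront [173. 335.] [457. 332.]
[(0.12, 0.01, np.float64(242.0), (np.float64(179.0), np.float64(451.0))), (0.12, 0.022, np.float64(231.0), (np.float64(174.0), np.float64(455.0))), (0.12, 0.03, np.float64(223.0), (np.float64(170.0), np.float64(458.0))), (0.14, 0.01, np.float64(263.0), (np.float64(172.0), np.float64(458.0))), (0.14, 0.022, np.float64(252.0), (np.float64(166.0), np.float64(462.0))), (0.14, 0.03, np.float64(245.0), (np.float64(163.0), np.float64(466.0))), (0.16, 0.01, np.float64(287.0), (np.float64(164.0), np.float64(465.0))), (0.16, 0.022, np.float64(276.0), (np.float64(158.0), np.float64(471.0))), (0.16, 0.03, np.float64(269.0), (np.float64(154.0), np.float64(475.0)))]
1.05 root [232. 322.] [399. 321.] tipedge [225. 358.] [405. 356.] bodyfront [169. 330.] [461. 327.]
[(0.12, 0.01, np.float64(236.0), (np.float64(176.0), np.float64(453.0))), (0.12, 0.022, np.float64(224.0), (np.float64(172.0), np.float64(457.0))), (0.12, 0.03, np.float64(215.0), (np.float64(168.0), np.float64(460.0))), (0.14, 0.01, np.flo
[... 480 characters left out ...]
349.] bodyfront [165. 324.] [465. 322.]
[(0.12, 0.01, np.float64(229.0), (np.float64(174.0), np.float64(454.0))), (0.12, 0.022, np.float64(216.0), (np.float64(170.0), np.float64(459.0))), (0.12, 0.03, np.float64(207.0), (np.float64(166.0), np.float64(462.0))), (0.14, 0.01, np.float64(249.0), (np.float64(166.0), np.float64(463.0))), (0.14, 0.022, np.float64(235.0), (np.float64(161.0), np.float64(467.0))), (0.14, 0.03, np.float64(226.0), (np.float64(157.0), np.float64(471.0))), (0.16, 0.01, np.float64(271.0), (np.float64(157.0), np.float64(472.0))), (0.16, 0.022, np.float64(257.0), (np.float64(151.0), np.float64(477.0))), (0.16, 0.03, np.float64(248.0), (np.float64(147.0), np.float64(481.0)))]
```

Emit:
play_rows(increments="0.02 -0.012 -0.001 0; 0.02 -0.012 -0.001 0; 0.01 -0.006 0 0; 0 0 0 0")

```text
clock: 6.15
position: [0.621, -0.1148, 0.2969]
ee_rot: [0.455, 0.535, -0.458, 0.545]
ft_force: [-0.7, -1.4, -0.5]
grip_width: -0.0
```

```bash
python3 st.py|head -4;python3 pic.py s8 side;python3 pic.py w8 wrist; python3 -c "
import cv2
a=cv2.imread('pics/s8.png')[100:300,240:440];b=cv2.imread('pics/w8.png')[180:380,220:420]
cv2.imwrite('pics/c8.png',cv2.hconcat([cv2.resize(a,(400,400)),cv2.resize(b,(400,400))]))"
```

```text
t 6.15 p [ 0.621  -0.1148  0.2969] tipA [ 0.0352 -0.0021  0.2889] F [-0.75 -1.44 -0.5 ] q [ 0.58  0.39 -0.65  1.33  0.24  1.49 -1.45] g -0.0
R [[0.008, 0.986, 0.168], [-0.012, 0.168, -0.986], [-1.0, 0.006, 0.013]]
turn about x for y->-Ax 3.131
rocker A [-0.1163  0.074   0.0667] W [ 0.4584 -0.0669  0.0667] tool delta tip [ 0.2202 -0.1537 -0.0774]
[237.8 277.7]
[257.6 311. ]
[284.1 339.9]
[233.7 284.9]
tip [339.  166.3]
[249.1 346. ]
[310.7 350.5]
[370.4 349.6]
[251.4 348.5]
tip [318.5 309.7]
```

View pics/c8.png

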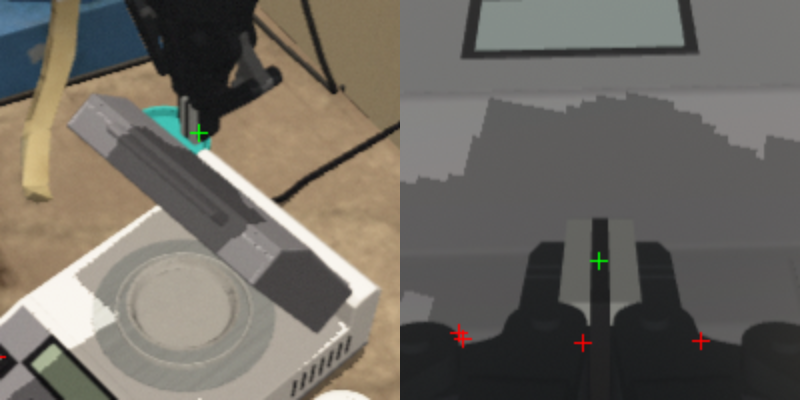

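Emit:
play_rows(increments="0.008 0 0 0; 0.006 0 0 0; 0.002 -0.005 0 0; 0.003 -0.005 0 0; 0 0 0 0")

```text
clock: 6.75
position: [0.6131, -0.116, 0.2797]
ee_rot: [0.456, 0.534, -0.456, 0.547]
ft_force: [0.6, 0.5, -0.6]
grip_width: 0.001
```

```bash
python3 st.py|head -1
```

```text
t 6.75 p [ 0.6131 -0.116   0.2797] tipA [ 0.0273 -0.0019  0.2717] F [ 0.55  0.52 -0.56] q [ 0.6   0.37 -0.65  1.39  0.23  1.44 -1.45] g 0.0
```

```bash
cat > arc.py <<'E'
import sys; from st import *
tA=toA(tip); o_=np.array([tA[0]-.011,tA[2]])
dx,dz=.12-o_[0],o_[1]-.11
r=np.sqrt(dx*dx+dz*dz-.012**2); a=np.arctan2(dz,dx)+np.arctan2(.012,r)
print('F',o['ft_force'].round(1),'corner r',r.round(4),'a',a.round(4),'Ay',tA[1].round(4),'t',o['clock'])
da,r1=float(sys.argv[1]),float(sys.argv[2]); n=int(sys.argv[3])
q=o_
for i in range(1,n+1):
    rr=r+(r1-r)*min(1,i/4); h=hood(a-i*da,rr,0,-.012); h=np.array([h[0],h[2]])
    d=h-q; q=h; print('%.4f %.4f'%(-d[1],d[0]), round(a-i*da,3))
E
python3 arc.py 0.03 0.196 12
```

```text
F [ 0.6  0.5 -0.6] corner r 0.1917 a 1.0631 Ay -0.0019 t 6.75
0.0023 -0.0054 1.033
0.0024 -0.0053 1.003
0.0026 -0.0053 0.973
0.0028 -0.0052 0.943
0.0038 -0.0045 0.913
0.0039 -0.0044 0.883
0.0041 -0.0043 0.853
0.0042 -0.0041 0.823
0.0043 -0.0040 0.793
0.0044 -0.0039 0.763
0.0046 -0.0037 0.733
0.0047 -0.0036 0.703
```

Emit:
play_rows(increments="0.0025 -0.0055 0 0; 0.0025 -0.0055 0 0; 0.0025 -0.0055 0 0; 0.003 -0.0055 0 0")

```text
clock: 7.15
position: [0.5913, -0.1195, 0.269]
ee_rot: [0.457, 0.533, -0.455, 0.548]
ft_force: [2.3, 0.1, -0.0]
grip_width: -0.004
```

```bash
python3 arc.py 0.03 0.196 8
```

```text
F [ 2.3  0.1 -0. ] corner r 0.1962 a 0.9374 Ay -0.0015 t 7.15
0.0039 -0.0044 0.907
0.0040 -0.0043 0.877
0.0041 -0.0042 0.847
0.0043 -0.0041 0.817
0.0043 -0.0040 0.787
0.0045 -0.0038 0.757
0.0046 -0.0037 0.727
0.0047 -0.0036 0.697
```

Emit:
play_rows(increments="0.004 -0.0045 0 0; 0.004 -0.0043 0 0; 0.004 -0.0042 0 0; 0.0043 -0.0041 0 0; 0.0043 -0.004 0 0; 0.0045 -0.0038 0 0")

```text
clock: 7.75
position: [0.5645, -0.1246, 0.2419]
ee_rot: [0.457, 0.533, -0.455, 0.548]
ft_force: [0.7, -0.5, 1.2]
grip_width: 0.002
```

```bash
python3 arc.py 0.03 0.196 10;python3 pic.py s9 side; python3 -c "
import cv2
a=cv2.imread('pics/s9.png')[100:300,240:440]
cv2.imwrite('pics/c9.png',cv2.resize(a,(500,500)))"
```

```text
F [ 0.7 -0.5  1.2] corner r 0.1966 a 0.7416 Ay -0.0018 t 7.75
0.0047 -0.0035 0.712
0.0048 -0.0034 0.682
0.0049 -0.0032 0.652
0.0050 -0.0031 0.622
0.0050 -0.0031 0.592
0.0051 -0.0029 0.562
0.0052 -0.0027 0.532
0.0053 -0.0026 0.502
0.0054 -0.0024 0.472
0.0054 -0.0023 0.442
[237.8 277.7]
[257.6 311. ]
[284.1 339.9]
[233.7 284.9]
tip [308.2 212.5]
```

View pics/c9.png

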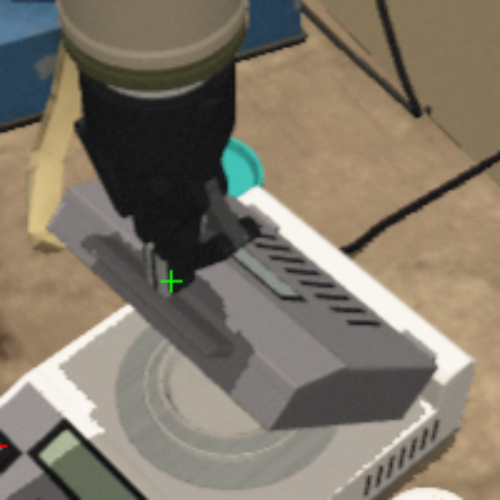

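The hood is closing with the tip on the lip. I'll keep following the arc.

Emit:
play_rows(increments="0.0047 -0.0036 0 0; 0.0048 -0.0034 0 0; 0.0049 -0.0034 0 0; 0.005 -0.0032 0 0; 0.005 -0.0031 0 0; 0.0051 -0.003 0 0; 0.0052 -0.003 0 0; 0.0053 -0.0027 0 0")

```text
clock: 8.6
position: [0.5375, -0.1299, 0.1975]
ee_rot: [0.456, 0.533, -0.455, 0.548]
ft_force: [0.7, 0.7, 0.4]
grip_width: 0.0
```

```bash
python3 arc.py 0.03 0.201 14
```

```text
F [0.7 0.7 0.4] corner r 0.1969 a 0.4754 Ay -0.0021 t 8.6
0.0050 -0.0032 0.445
0.0051 -0.0031 0.415
0.0053 -0.0029 0.385
0.0054 -0.0028 0.355
0.0058 -0.0017 0.325
0.0059 -0.0015 0.295
0.0059 -0.0013 0.265
0.0059 -0.0011 0.235
0.0060 -0.0010 0.205
0.0060 -0.0008 0.175
0.0060 -0.0006 0.145
0.0060 -0.0004 0.115
0.0060 -0.0002 0.085
0.0060 -0.0001 0.055
```

Emit:
play_rows(increments="0.005 -0.0033 0 0; 0.0051 -0.0031 0 0; 0.0053 -0.003 0 0; 0.0054 -0.003 0 0; 0.0056 -0.002 0 0; 0.0056 -0.0017 0 0; 0.0057 -0.0015 0 0; 0.0058 -0.0013 0 0")

```text
clock: 9.4
position: [0.5176, -0.134, 0.1497]
ee_rot: [0.456, 0.533, -0.455, 0.548]
ft_force: [1.6, 0.2, 0.9]
grip_width: -0.001
```

```bash
python3 arc.py 0.025 0.201 10;python3 pic.py s10 side; python3 -c "
import cv2
a=cv2.imread('pics/s10.png')[130:330,220:420]
cv2.imwrite('pics/c10.png',cv2.resize(a,(500,500)))"
```

```text
F [1.6 0.2 0.9] corner r 0.203 a 0.2158 Ay -0.0027 t 9.4
0.0051 -0.0002 0.191
0.0051 -0.0001 0.166
0.0051 0.0000 0.141
0.0051 0.0001 0.116
0.0050 -0.0002 0.091
0.0050 -0.0001 0.066
0.0050 0.0000 0.041
0.0050 0.0002 0.016
0.0050 0.0003 -0.009
0.0050 0.0004 -0.034
[237.8 277.7]
[257.6 311. ]
[284.1 339.9]
[233.7 284.9]
tip [286.1 266.7]
```

View pics/c10.png

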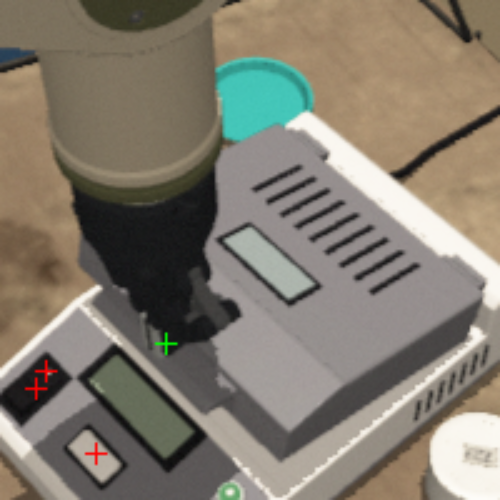

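Emit:
play_rows(increments="0.005 0 0 0; 0.005 0 0 0; 0.005 0 0 0; 0.005 0 0 0; 0.005 0 0 0; 0.005 0 0 0")

```text
clock: 10.05
position: [0.517, -0.1345, 0.1161]
ee_rot: [0.456, 0.534, -0.456, 0.547]
ft_force: [-1.1, -0.4, -0.7]
grip_width: -0.001
```

```bash
python3 arc.py 0.02 0.201 1; python3 st.py | head -1
```

```text
F [-1.1 -0.4 -0.7] corner r 0.2013 a 0.05 Ay -0.0031 t 10.05
0.0040 0.0002 0.03
t 10.05 p [ 0.517  -0.1345  0.1161] tipA [-0.0706 -0.0031  0.1081] F [-1.13 -0.39 -0.66] q [ 0.72  0.29 -0.63  1.83  0.21  1.06 -1.4 ] g -0.0
```

Emit:
play_rows(increments="0.003 0 0 0; 0.003 0 0 0; 0.0025 0 0 0")

```text
clock: 10.35
position: [0.5172, -0.1345, 0.1065]
ee_rot: [0.456, 0.534, -0.456, 0.547]
ft_force: [-0.5, 0.2, 0.8]
grip_width: 0.001
```

```bash
python3 arc.py 0.02 0.201 1; python3 st.py | head -1
```

```text
F [-0.5  0.2  0.8] corner r 0.2013 a 0.0023 Ay -0.003 t 10.35
0.0040 0.0004 -0.018
t 10.35 p [ 0.5172 -0.1345  0.1065] tipA [-0.0704 -0.003   0.0985] F [-0.47  0.21  0.83] q [ 0.72  0.31 -0.63  1.84  0.22  1.05 -1.4 ] g 0.0
```

Emit:
play_rows(increments="0.0015 0 0 0; 0.0015 0 0 0")

```text
clock: 10.55
position: [0.5174, -0.1345, 0.1059]
ee_rot: [0.455, 0.534, -0.457, 0.547]
ft_force: [-13.5, 1.9, 25.9]
grip_width: 0.002
```

```bash
python3 arc.py 0.02 0.201 1; python3 st.py | head -1
```

```text
F [-13.5   1.9  25.9] corner r 0.2012 a -0.0003 Ay -0.0031 t 10.55
0.0040 0.0003 -0.02
t 10.55 p [ 0.5174 -0.1345  0.1059] tipA [-0.0702 -0.0031  0.0979] F [-13.52   1.94  25.86] q [ 0.71  0.31 -0.63  1.84  0.22  1.05 -1.41] g 0.0
```

The hood is shut: a hard stop at 26 N with the tip 97.9 mm high, against 98 expected. I'll lift off and move over the tare key.

Emit:
play_rows(increments="-0.01 0 0 0; -0.02 0 0 0; -0.02 -0.01 -0.001 0; 0 -0.025 -0.004 0; 0 -0.022 -0.004 0; 0 0 0 0; 0 0 0 0")

```text
clock: 11.25
position: [0.4589, -0.1344, 0.1592]
ee_rot: [0.456, 0.533, -0.456, 0.548]
ft_force: [-0.1, 0.2, -0.2]
grip_width: -0.005
```

```bash
python3 st.py|grep -v lip;python3 pic.py w11 wrist;python3 pic.py s11 side
```

```text
t 11.25 p [ 0.4589 -0.1344  0.1592] tipA [-0.1278  0.0074  0.1512] F [-0.07  0.2  -0.15] q [ 0.81  0.11 -0.65  1.93  0.08  1.11 -1.28] g -0.0
R [[0.017, 0.985, 0.169], [-0.014, 0.169, -0.985], [-1.0, 0.014, 0.017]]
turn about x for y->-Ax 3.132
rocker A [-0.1163  0.074   0.0667] W [ 0.4584 -0.0669  0.0667] tool delta tip [ 0.0835  0.0096 -0.0681]
tare A [-0.1279  0.006   0.0595] W [ 0.4591 -0.1359  0.0595] tool delta tip [ 0.0917 -0.0014 -0.0002]
[210.6 235.5]
[318.6 248.5]
[421.4 247.2]
[216.6 246.3]
tip [318.5 309.7]
[237.8 277.7]
[257.6 311. ]
[284.1 339.9]
[233.7 284.9]
tip [251.3 280.6]
```

View pics/w11.png

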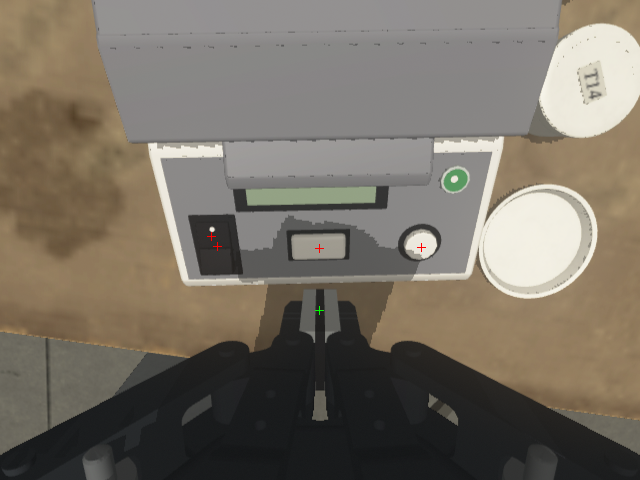

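View pics/s11.png

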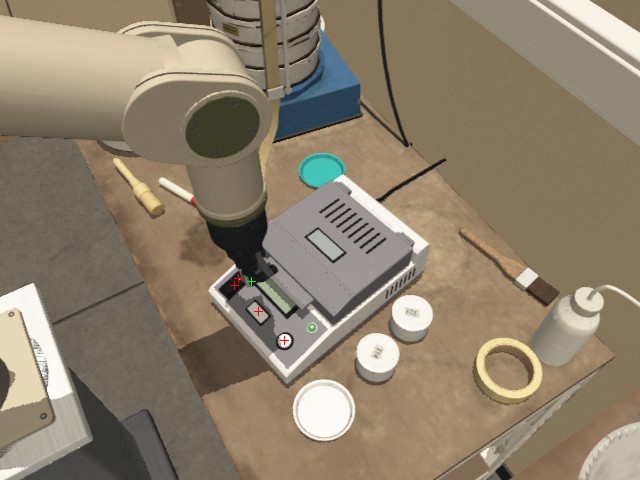

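Emit:
play_rows(increments="0.03 -0.002 0 0; 0.03 -0.002 0 0; 0.014 0 0 0; 0 0 0 0; 0 0 0 0")

```text
clock: 11.85
position: [0.4605, -0.1349, 0.083]
ee_rot: [0.456, 0.533, -0.454, 0.549]
ft_force: [0.6, 0.1, 1.2]
grip_width: -0.0
```

```bash
python3 st.py|grep -v lip
```

```text
t 11.85 p [ 0.4605 -0.1349  0.083 ] tipA [-0.1262  0.0066  0.075 ] F [0.59 0.06 1.24] q [ 0.78  0.22 -0.64  2.    0.17  0.95 -1.34] g -0.0
R [[0.019, 0.985, 0.171], [-0.011, 0.172, -0.985], [-1.0, 0.017, 0.014]]
turn about x for y->-Ax 3.135
rocker A [-0.1163  0.074   0.0667] W [ 0.4584 -0.0669  0.0667] tool delta tip [ 0.0075  0.0093 -0.0676]
tare A [-0.1279  0.006   0.0595] W [ 0.4591 -0.1359  0.0595] tool delta tip [ 0.0155 -0.002   0.0004]
```

Emit:
play_rows(increments="0.003 -0.005 0 0; 0.004 0 0 0; 0.003 0 0 0; 0.0025 0 0 0; 0.0025 0 0 0")

```text
clock: 12.35
position: [0.4577, -0.1365, 0.0696]
ee_rot: [0.457, 0.532, -0.453, 0.55]
ft_force: [0.7, -0.1, 0.1]
grip_width: 0.001
```

```bash
python3 st.py|head -1
```

```text
t 12.35 p [ 0.4577 -0.1365  0.0696] tipA [-0.1292  0.0055  0.0616] F [ 0.71 -0.07  0.14] q [ 0.78  0.23 -0.64  2.02  0.18  0.92 -1.35] g 0.0
```

Emit:
play_rows(increments="0.002 0 0 0; 0.002 0 0 0")

```text
clock: 12.55
position: [0.4586, -0.1364, 0.0658]
ee_rot: [0.457, 0.532, -0.453, 0.551]
ft_force: [0.1, 0.9, 3.9]
grip_width: 0.0
```

```bash
python3 st.py|head -1
```

```text
t 12.55 p [ 0.4586 -0.1364  0.0658] tipA [-0.1283  0.0054  0.0578] F [0.06 0.94 3.86] q [ 0.78  0.24 -0.64  2.02  0.19  0.91 -1.36] g 0.0
```

Emit:
play_rows(increments="0.0015 0 0 0; 0.001 0 0 0; 0.0005 0 0 0")

```text
clock: 12.85
position: [0.459, -0.1364, 0.0648]
ee_rot: [0.457, 0.531, -0.453, 0.551]
ft_force: [-7.3, 2.0, 14.6]
grip_width: 0.001
```

```bash
python3 st.py|head -1
```

```text
t 12.85 p [ 0.459  -0.1364  0.0648] tipA [-0.1279  0.0054  0.0568] F [-7.28  1.96 14.65] q [ 0.77  0.24 -0.64  2.02  0.19  0.91 -1.36] g 0.0
```

14.6 N with about 4 mm of travel suggests the key is fully down. The tip's far edge comes close to the panel, so I'll press again a little nearer the operator to be sure.

Emit:
play_rows(increments="-0.005 0 0 0; -0.01 -0.004 0 0; 0 -0.005 0 0; 0 0 0 0; 0 0 0 0")

```text
clock: 13.35
position: [0.4483, -0.1382, 0.0804]
ee_rot: [0.456, 0.532, -0.454, 0.551]
ft_force: [-1.0, -0.1, -0.1]
grip_width: -0.001
```

```bash
python3 st.py|head -1; python3 pic.py w12 wrist
```

```text
t 13.35 p [ 0.4483 -0.1382  0.0804] tipA [-0.1388  0.0055  0.0724] F [-0.96 -0.08 -0.13] q [ 0.8   0.19 -0.64  2.03  0.16  0.94 -1.32] g -0.0
[153.7 256.6]
[316.8 274.8]
[467.9 272.9]
[167.  270.9]
tip [318.5 309.7]
```

View pics/w12.png

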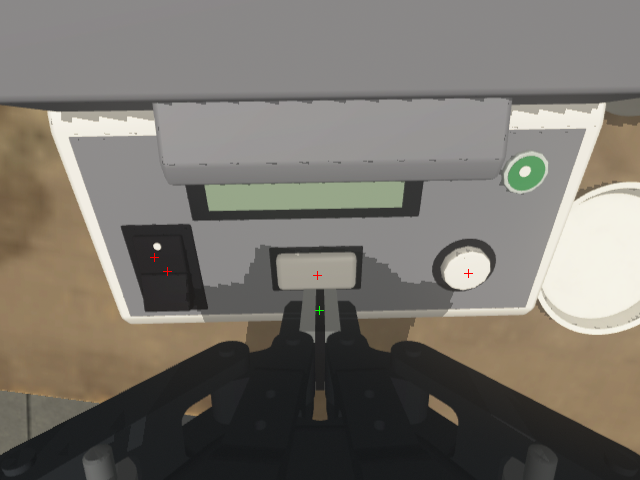

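Emit:
play_rows(increments="0.004 0.004 0 0; 0.004 0 0 0; 0.002 0 0 0; 0.002 0 0 0; 0.002 0 0 0")

```text
clock: 13.9
position: [0.4535, -0.1374, 0.0648]
ee_rot: [0.456, 0.532, -0.453, 0.551]
ft_force: [1.2, 0.3, 3.4]
grip_width: -0.003
```

```bash
python3 st.py|head -1
```

```text
t 13.9 p [ 0.4535 -0.1374  0.0648] tipA [-0.1335  0.0054  0.0568] F [1.18 0.28 3.41] q [ 0.78  0.23 -0.64  2.03  0.18  0.91 -1.35] g -0.0
```

Emit:
play_rows(increments="0.0015 0 0 0; 0.001 0 0 0; 0.0005 0 0 0")

```text
clock: 14.2
position: [0.454, -0.1373, 0.0635]
ee_rot: [0.456, 0.532, -0.454, 0.551]
ft_force: [-6.3, 1.4, 16.0]
grip_width: -0.001
```

```bash
python3 st.py|head -1
```

```text
t 14.2 p [ 0.454  -0.1373  0.0635] tipA [-0.133   0.0054  0.0555] F [-6.25  1.41 15.98] q [ 0.78  0.23 -0.64  2.03  0.19  0.91 -1.35] g -0.0
```

Emit:
play_rows(increments="-0.005 0 0 0; -0.02 0 0 0; -0.04 0 0 0; -0.04 -0.02 0 0; -0.04 -0.02 0 0; -0.03 -0.01 0 0; 0 0 0 0; 0 0 0 0")

```text
clock: 15.0
position: [0.3972, -0.1429, 0.243]
ee_rot: [0.455, 0.533, -0.454, 0.55]
ft_force: [-0.6, 0.1, -0.4]
grip_width: -0.004
```

```bash
python3 st.py|head -1; python3 pic.py w13 wrist;python3 pic.py s13 side; cat > ck.py <<'E'
from st import *
c=camera('side'); im=c['img'].copy()
q=[hood(0,.203,.055,-.012),hood(0,.203,-.055,-.012),hood(0,.178,-.055,-.012),hood(0,.178,.055,-.012)]
cv2.polylines(im,[proj(c,w(np.array(q),x,y,th)).round().astype(int)],True,(0,0,255),1)
cv2.imwrite('pics/ck.png',cv2.hconcat([cv2.resize(im[180:390,200:440],(400,350)),cv2.resize(cv2.imread('pics/w13.png'),(400,350))]))
E
python3 ck.py
```

```text
t 15.0 p [ 0.3972 -0.1429  0.243 ] tipA [-0.1899  0.01    0.235 ] F [-0.62  0.07 -0.36] q [ 0.91 -0.13 -0.61  1.94 -0.07  1.29 -1.08] g -0.0
[235.3 134.7]
[319.8 148.9]
[401.1 148.5]
[238.8 147.8]
tip [318.5 309.7]
[237.8 277.7]
[257.6 311. ]
[284.1 339.9]
[233.7 284.9]
tip [205.9 272.5]
```

View pics/ck.png

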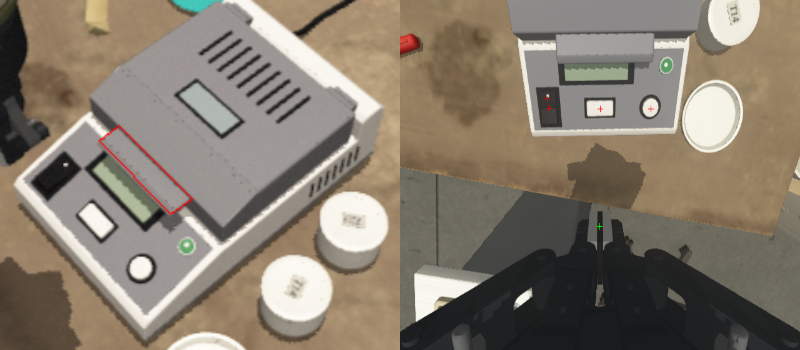

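The lip outline matches the shut position, the rocker is on, both keys are up, the tins and spare dish have not moved, and the arm is clear. I'm handing in.

```bash
python3 -c "
from workcell import workorder
print(workorder.hand_in())"
```

```text
the job is handed in; nothing more can be done
None
```

I switched the analyser on, shut the hood, pressed and released the tare key, and handed in at about 15 s of the 48 s allowed. The hand-in gave no verdict.

**Rocker:** It snapped over to on. The pictures show the far end pressed in and the near end raised. I pressed harder than needed: the wrist force peaked at about 73 N, below the 120 N limit, before I backed off.

**Hood:** I eased it down by the lip at about 0.3 rad/s until it stopped hard. At the stop the fingertip was 97.9 mm high, against 98 mm given for the shut lip. In the side picture the lip's outline lies on the shut position.

**Tare key:** I pressed it twice, each time about 4 mm down to a hard stop at roughly 15 N. The second press was only to rule out that the tip had been resting on the panel. The key then came up again.

**Last checks:** The last pictures show both keys up, the tins and spare dish where they were, and the arm clear with the force near zero. I never touched the start key. The dish in the chamber is hidden under the shut hood, so I could not look at it at the end, but nothing came near it.

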